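# Screw the water filler cap back on a chocolate melter

### The arm

A 7-joint arm with a two-finger parallel gripper is mounted at the origin on the work surface. World frame = base frame: x ahead of the robot, y to its left, z up, the work surface at z = 0. Lengths are in m, angles in rad, forces in N, time in s.
With the tool pointing down it reaches from about 0.425 to 0.825 m from the base axis. Payload 3.6 kg.
Tool frame: the origin (TCP) lies between the finger pads; the fingertips stand 11 mm ahead of it and the grasp point (between the pads) lies 8 mm behind it; z points along the fingers, y is the line along which they close (so a half turn about z gives the same grasp; the last joint's range is limited). The gripper opens to 93 mm and grips with 3 to 60 N. Pads are 15 mm wide; open, the fingers measure 128 mm over their backs; the gripper's body (75 mm by 188 mm) begins 65 mm behind the grasp point.
Start: joints at [-1.137, 0.615, -0.013, 1.423, 0.008, 1.103, -0.04], TCP at [0.289, 0.582, 0.23] pointing down, gripper open.
Joint ranges: [-3.12, 3.12], [-0.3, 2.06], [-1.34, 1.32], [0.26, 2.42], [-1.36, 4.5], [0.01, 1.98], [-2.84, 2.84]. Speed limits (rad/s): [2.79, 2.79, 3.14, 3.14, 3.14, 3.14, 3.14].

### API

Orientations are given as a unit quaternion [x, y, z, w].
In Python, from rig import bot gives the robot as it stands. Calls block until the motion is done:
- bot.movep(position, orientation): joint-space move of the TCP to a pose.
- bot.move_linear(position, velocity=0.15, orientation=None, until_force=None): straight line of the TCP; orientation=None keeps the orientation; velocity is the mean speed in m/s. With until_force (N) it stops when the force on the tool has changed by that much, and returns True; else False.
- bot.movej(angles): joint-space move.
- bot.command_gripper(opening): opening from 0.0 (shut) to 1.0 (fully open); the grip force is fixed at half the most; returns when the fingers have stopped.
- bot.pause(seconds).
- bot.inverse_kinematics(position, orientation): joint angles nearest the present ones, or None.
- bot.read_state(): the state.
- bot.camera(name): name is "scene" or "top" or "wrist"; returns a dict with "pixels" (400x640x3 uint8, blue, green, red), "range_z" (400x640 float32, m along the optical axis (not along the pixel's ray), 0 where there is no reading), "intrinsics" (3x3 intrinsics, pixels), "extrinsics" (4x4, takes a point from camera to world coordinates); the wrist camera has in their place "T_tool_cam" (4x4, takes a point from camera to tool coordinates, whose origin is the TCP and whose axes are the flange's). Camera axes: x right, y up, looking along -z (the intrinsics and any distortion apply to the point x, -y, -z); pixel columns grow to the right and rows downward; lengths in m; the calibration is good to about 2 mm. A picture is of the moment at which its call begins: read the wrist's pose just before it.
A pose or a line that the arm cannot do raises bot.Unreachable and nothing moves.
- bot.close_job(): hands the job in; it is judged then, once.
The state is a dict: "clock": time; "q": joint angles; "joint_vel": joint speeds; "effort": joint torques, N m; "ee_pos": TCP position; "ee_rot": TCP orientation; "contact_force": force on the tool from outside, world axes, zero at the start; "ft_torque": the same for the moment, N m; "width": opening from 0.0 (shut) to 1.0 (fully open); "gripper_force": force on a finger pad.
Only numpy, scipy, OpenCV 4.12 (cv2) and the standard library are available. Lean on these libraries where they do the work, as an engineer would, in place of code of your own. Each camera call takes 0.05 s, during which the arm holds its last target. There are 200 camera calls.

### The job

The melter's water jacket has been topped up: put its black filler cap back on the threaded filler neck. Set the cap level on the neck, turn it gently backward (counter-clockwise seen from above) until you feel the thread drop in, then screw it forward until it is fully home and just snug on its rubber seal, and let go of it. Never force the cap against the threads or over-tighten it, and leave the mould, jug, spatula and bowl where they are.

Things in the scene. Friction and masses are not known exactly. Their poses are not given: they have to be found in the camera images.
- cap_center (a point): Loose black enamelled metal filler cap standing upright, open side down, on the bench to the robot's left of the melter. Round, 59 mm across, 35.4 mm high, 190 to 310 g; this point is its centre, on its axis, 17.7 mm above its lower edge; z is its axis, up. The upper 17 mm is a solid knurled head, 59 mm across: grip it from above, at any yaw.
- cap: The same cap; origin on its axis at its lower edge. Below the head is an open skirt, 57 mm outside, 52 mm inside, 18.1 mm deep to the cap's flat ceiling. Inside it three lugs, 3.2 mm thick, 8 mm long, 120 degrees apart, stand inward 3 mm above the lower edge and leave a 43 mm bore. Nothing outside shows where the lugs are; their angle in this frame is not told.
- neck_rim (a point): Centre of the top of the fixed water filler neck, an upright open steel tube on the melter's deck near its front +y corner; z is its axis, up. 40 mm outside, 32 mm tall, this point 167 mm above the bench; the top 3 mm is a bevelled rubber seal ring. The cap goes on it. Its thread is turned about the axis by an angle that is not told and changes.
- filler_thread: Right-hand thread on the neck; origin on the axis at deck level. Three ridges, 3 mm thick, 50 mm across, start 120 degrees apart, upper faces 4.5 mm below the rim, and run down clockwise (from above) for 250 degrees at 24 mm per full turn. On each ridge, 85 degrees past its start, a rib about 4 mm high stops a cap turned forward too soon: do not force it.
- thread_start (a point): On the neck's axis, 6 mm below the rim, at the thread starts. A cap set down anyhow stands on the ridges, its centre 6 to 12 mm above the rim. Turned backward, by at most 100 degrees, it climbs 24 mm per turn, then drops about 7 mm, to 4 to 6 mm above the rim; farther back a rib stops it. If a lug starts on a rib, a false 4 mm drop comes first; forward is still blocked.
- filler_seal (a joint): Springy rubber seal ring on the rim, 37 mm across on top: how far it is pressed down, in m, 0 free, 0.003 bottomed, 15 N per mm. After the drop the cap screws forward 75 to 95 degrees till its ceiling meets the seal, then through 25 degrees of thread play, then draws tight: snug is 15 to 25 degrees more, 1 to 2 mm, 0.12 to 0.25 N m (under 0.08 before). It stays where left.
- melter: Fixed steel water-jacketed chocolate melter, 240 mm deep (x), 360 mm wide (y), deck 135 mm above the bench; its origin is at the centre of its underside, its front panel faces -x. Its pot lid (188 mm across, knob up to 32 mm above the deck) lies 55 mm towards -y; the filler neck stands at (-62, 112) mm.
- mould_center (a point): Bystander: polycarbonate chocolate mould with filled round cavities, 135 x 275 x 24 mm, lying flat beyond the cap; its centre.
- jug_center (a point): Bystander: steel jug with a side handle, 96 mm across, 135 mm high, on the robot's right; its centre.
- spatula_grip (a point): Bystander: spatula lying on the bench to the robot's left of the cap, along x; the middle of its handle.
- bowl_center (a point): Bystander: steel bowl, 150 mm across, 60 mm high, at the robot's right, nearer than the jug; its centre.
There are look-alikes about, which are no part of the job. Leave any orange or turquoise look-alike of the cap alone.

How it is judged:
On the way:
1. the cap has dropped behind the thread starts: level on the neck's axis, thread caught, not yet screwed home (horizontal distance between cap_center and neck_rim below 0.003 m and angle between cap_center's own z axis and vertical below 0.05 rad and z of cap_center in the frame of neck_rim between 0.001 and 0.0052 m), for 0.1 s.
At the end, for the whole second after the job is handed in: The cap is screwed home: its ceiling presses the seal down by at least 0.5 mm (at most 2.7 mm), its centre is below the neck's rim, within 3 mm of the neck's axis, upright within 0.05 rad, at rest, and let go (horizontal distance between cap_center and neck_rim below 0.003 m and angle between cap_center's own z axis and vertical below 0.05 rad and z of cap_center in the frame of neck_rim below -0.0003 m and value of joint filler_seal above 0.0005 m and linear speed of cap below 0.02 m/s); the robot touches nothing.
It fails at once if the cap is forced or crossed: more than 70 N between the cap and the neck's thread ridges and ribs (contact force between cap and filler_thread above 70 N).
It fails at once if the cap is over-tightened: the seal is pressed down by more than 2.7 mm (40 N) (value of joint filler_seal above 0.0027 m).
It fails at once if the mould, jug, spatula or bowl is moved by more than 30 mm (distance of any of mould_center, jug_center, spatula_grip, bowl_center from where it was at the start of the episode above 0.03 m).
It also fails if it takes over 72 s, if anything falls off the work surface, if the arm or the gripper's body presses on something with over 40 N, if the wrist force passes 120 N, or if a joint passes its speed limit or range.

## Working session

There is one attempt and no reset: what is moved stays moved. The work goes in short steps, each a Python script; the robot and the scene stay as the last script left them, time stands still between calls to the robot, and variables do not carry over. Pictures are saved under pics/ and viewed, at most 10 in all, crops included, and the job is handed in when it is done.

```bash
mkdir -p pics; ls; python3 - <<'E'
from rig import bot
import cv2,numpy as np
s=bot.read_state();print(s)
for n in("scene","top"):
    c=bot.camera(n);np.savez(f"{n}.npz",**{k:v for k,v in c.items() if v is not None});cv2.imwrite(f"pics/{n}0.png",c["pixels"]);print(n,c.keys(),c["intrinsics"],c["extrinsics"])
E
```

```text
pics
{'clock': 0.0, 'q': array([-1.13651685,  0.61590915, -0.01257362,  1.42489076,  0.00810414,
        1.10337094, -0.04041871]), 'joint_vel': array([-0.00028894, -0.00011833,  0.00022101, -0.00116313, -0.00104838,
       -0.00024447,  0.0002586 ]), 'effort': array([ 2.76463870e-04, -4.58929110e+01,  2.08828887e-01, -1.65746677e+01,
       -6.11521443e-02,  2.04379001e-02,  2.26791517e-04]), 'ee_pos': array([0.2886977 , 0.58152609, 0.22849048]), 'ee_rot': array([ 2.28349649e-01,  9.73578369e-01, -1.23743194e-03, -2.57339784e-04]), 'contact_force': array([ 0.33913775,  0.74379908, -0.18806094]), 'ft_torque': array([ 0.00957455, -0.01157769, -0.05049117]), 'gripper_force': 0.0, 'width': 0.9970041437907534}
scene dict_keys(['pixels', 'range_z', 'intrinsics', 'extrinsics']) [[501.94148305   0.         321.34210952]
 [  0.         501.94148305 203.49851043]
 [  0.           0.           1.        ]] [[-0.43811164 -0.51384285  0.73757964  1.64623731]
 [ 0.89881752 -0.26282956  0.35078155  0.52756137]
 [ 0.01361115  0.81663098  0.57699964  0.97566933]
 [ 0.          0.          0.          1.        ]]
top dict_keys(['pixels', 'range_z', 'intrinsics', 'extrinsics']) [[509.85493392   0.         321.90880278]
 [  0.         509.85493392 202.35720988]
 [  0.           0.           1.        ]] [[ 0.01133021  0.98696757 -0.16051993  0.31640021]
 [-0.9999189   0.0121167   0.00392164 -0.02400537]
 [ 0.0058155   0.16046248  0.98702481  1.55318809]
 [ 0.          0.          0.          1.        ]]
```

View pics/scene0.png

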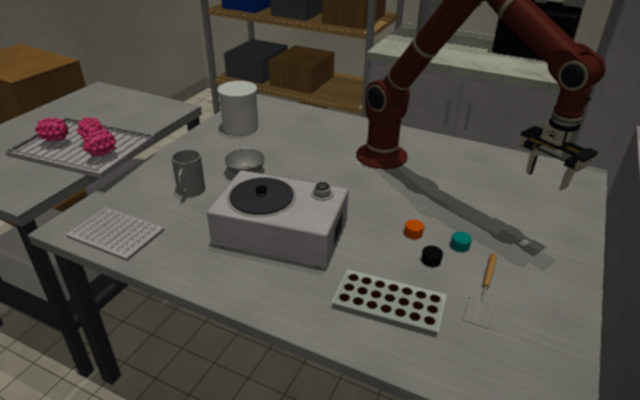

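View pics/top0.png

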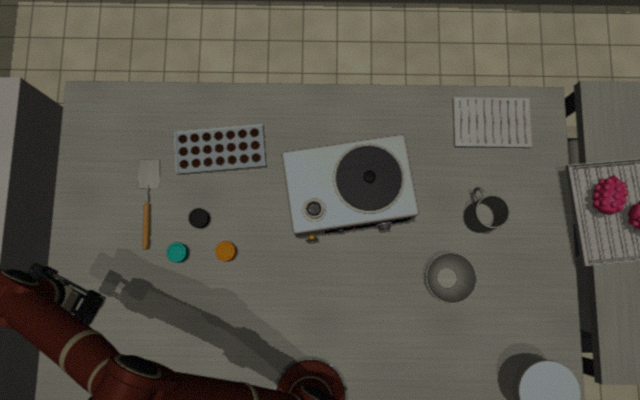

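Scene view: the black cap is at (431,256), the orange look-alike at (414,229), the turquoise one at (461,241) and the neck at (322,188). Top view: the cap is at (199,217), the turquoise at (177,252), the orange at (226,251) and the neck at (315,208). Only the one at (199,217) is black, so that fits the description. I'll measure it and confirm in an enlarged crop.

```bash
cat > h.py <<'E'
import numpy as np,cv2
from rig import bot
def rays(c,uv,T=None):
    K=c["intrinsics"];T=c["extrinsics"] if T is None else T
    uv=np.atleast_2d(np.asarray(uv,float))
    d=np.c_[(uv[:,0]-K[0,2])/K[0,0],-(uv[:,1]-K[1,2])/K[1,1],-np.ones(len(uv))]
    return T[:3,3],d@T[:3,:3].T
def onplane(c,uv,z,T=None):
    o,d=rays(c,uv,T);return o+d*((z-o[2])/d[:,2])[:,None]
def cloud(c,T=None):
    v,u=np.mgrid[:400,:640];o,d=rays(c,np.c_[u.ravel(),v.ravel()],T)
    return (o+d*c["range_z"].reshape(-1,1)).reshape(400,640,3)
E
python3 - <<'E'
from h import *
t=dict(np.load("top.npz"));s=dict(np.load("scene.npz"))
ims=[]
for n,c,cap,neck in(("top",t,(199,217),(315,208)),("scene",s,(431,256),(322,188))):
    P=cloud(c);im=c["pixels"];g=im.max(2)
    u,v=cap;m=np.zeros(g.shape,np.uint8);m[v-18:v+19,u-18:u+19]=(g[v-18:v+19,u-18:u+19]<48)
    k,l,st,ce=cv2.connectedComponentsWithStats(m);i=1+st[1:,4].argmax();mm=l==i
    z=P[mm][:,2];top=mm&(P[...,2]>.030)
    print(n,"cap area",st[i],ce[i],"z pct",np.percentile(z,[5,50,95]),"plane pt",onplane(c,ce[i],.03))
    q=P[top];print(" top pts",len(q),q.mean(0),(q.max(0)+q.min(0))/2,np.ptp(q,axis=0))
    u,v=neck;w=np.zeros(g.shape,bool);w[v-20:v+21,u-20:u+21]=1
    q=P[w&(P[...,2]>.155)&(P[...,2]<.18)];print(" neck",len(q),q.mean(0),(q.max(0)+q.min(0))/2,np.ptp(q,axis=0),np.percentile(q[:,2],[50,95]))
    for u,v in(cap,neck):ims.append(cv2.resize(im[v-25:v+25,u-25:u+25],(300,300),interpolation=cv2.INTER_CUBIC))
    # melter deck
    q=P[(abs(P[...,2]-.135)<.006)&(P[...,0]>.3)];
    r=cv2.minAreaRect(q[:,:2].astype(np.float32));print(" deck",r, q[:,2].mean())
cv2.imwrite("pics/crop1.png",cv2.convertScaleAbs(np.vstack([np.hstack(ims[:2]),np.hstack(ims[2:])]),alpha=1.8))
E
```

```text
top cap area [189 208  21  20 326] [199.12269939 217.94171779] z pct [0.00911111 0.03533266 0.04294672] plane pt [[0.51209954 0.33866898 0.03      ]]
 top pts 276 [0.51105891 0.33908859 0.04211641] [0.42927039 0.17245402 0.79170624] [0.22574037 0.39291877 1.5229637 ]
 neck 214 [ 0.52445971 -0.00526138  0.16169709] [ 0.52569257 -0.00648689  0.16425855] [0.04865069 0.04706488 0.01850401] [0.16095387 0.16948082]
 deck ((0.6895490884780884, -0.014001190662384033), (0.5452108979225159, 1.8084170818328857), 4.175693035125732) 0.13571925912901883
scene cap area [421 246  22  21 358] [431.39944134 255.99441341] z pct [0.00408563 0.03348279 0.03859228] plane pt [[0.52779267 0.34655729 0.03      ]]
 top pts 215 [0.51808264 0.34553339 0.03561285] [0.5152167  0.34519934 0.03582257] [0.06117495 0.05505056 0.01161103]
 neck 129 [ 0.52875315 -0.00249329  0.16139777] [ 0.52760061 -0.00462021  0.1628104 ] [0.04864508 0.04909548 0.0146947 ] [0.16105573 0.16827651]
 deck ((0.5381144285202026, -0.7700338959693909), (1.7457239627838135, 0.31891706585884094), 84.24361419677734) 0.13448719013663532
```

View pics/crop1.png

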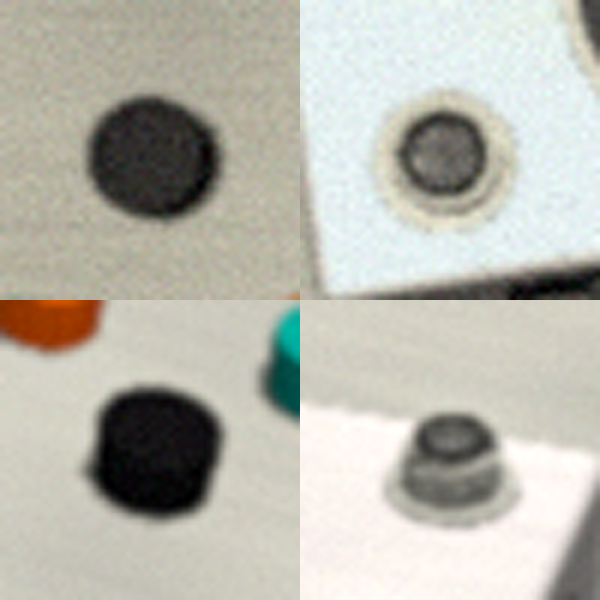

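The crop confirms it: the isolated black cap at top (199,217) and scene (431,256), and the steel neck with its dark seal at (315,208) and (322,188). The neck measures about 0.162 to 0.169 m high, which fits. I'll move over the neck and then the cap with the wrist camera.

```bash
cat >> h.py <<'E'
from scipy.spatial.transform import Rotation as R
def dq(a): return np.array([np.cos(a/2),np.sin(a/2),0,0])   # tool down, yaw a
def wrist(name):
    s=bot.read_state();c=bot.camera("wrist")
    T=np.eye(4);T[:3,:3]=R.from_quat(s["ee_rot"]).as_matrix();T[:3,3]=s["ee_pos"]
    c["T"]=T@c["T_tool_cam"];np.savez(name+".npz",**c);cv2.imwrite(f"pics/{name}.png",c["pixels"]);return c
E
python3 - <<'E'
from h import *
rad=np.radians
bot.movep([.512,.342,.20],dq(rad(123.7)));c=wrist("w_cap");print(c["T"],bot.read_state()["q"],bot.read_state()["clock"])
bot.movep([.526,-.005,.32],dq(rad(89.5)));c=wrist("w_neck");print(c["T"],c["intrinsics"],bot.read_state()["q"],bot.read_state()["clock"])
E
python3 -c "
import cv2,numpy as np
cv2.imwrite('pics/both.png',cv2.resize(np.vstack([cv2.imread('pics/w_cap.png'),cv2.imread('pics/w_neck.png')]),(480,600)))"
```

```text
[[ 8.29625518e-01 -5.38809821e-01 -1.46306108e-01  4.68931145e-01]
 [ 5.58320216e-01  8.00725035e-01  2.17066706e-01  4.05533707e-01]
 [ 1.93290703e-04 -2.61769736e-01  9.65130337e-01  3.54086599e-01]
 [ 0.00000000e+00  0.00000000e+00  0.00000000e+00  1.00000000e+00]] [-0.70049642  0.59024503  0.1193372   1.57074867 -0.08204634  0.98512227
  0.0368248 ] 1.4
[[ 0.99998817  0.00398188  0.00279456  0.52570998]
 [-0.00457646  0.96481986  0.26287201  0.07090279]
 [-0.00164952 -0.26288169  0.96482667  0.47325338]
 [ 0.          0.          0.          1.        ]] [[314.47756623   0.         319.64408089]
 [  0.         314.47756623 201.55606409]
 [  0.           0.           1.        ]] [-0.27661828  0.35301874  0.34442275  1.64350482 -0.12808413  1.16872984
  0.09397089] 2.825
```

View pics/both.png

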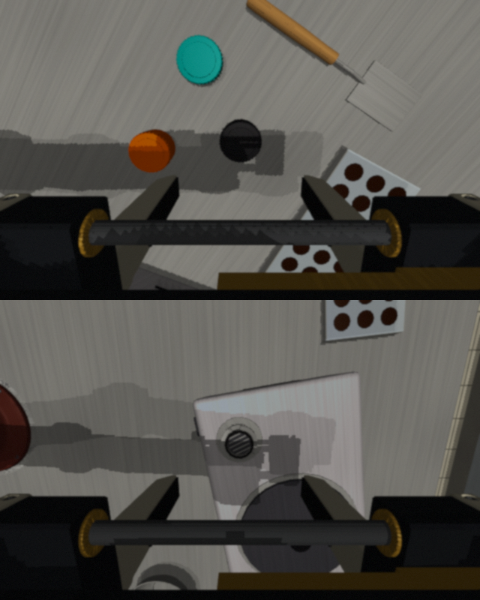

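The wrist views show the black cap at about (320,187) and the neck's dark seal and bore at about (319,192). I'll refine both on the known height planes.

```bash
python3 - <<'E'
from h import *
ims=[]
for n,z,uv,lv in(("w_cap",.0354,(320,187),(30,35,40,45)),("w_neck",.167,(319,192),(50,60,70,80,90))):
    c=dict(np.load(n+".npz"));g=c["pixels"].max(2);u,v=uv;P=cloud(c,c["T"])
    for th in lv:
        m=np.zeros(g.shape,np.uint8);m[v-35:v+36,u-35:u+36]=g[v-35:v+36,u-35:u+36]<th
        k=cv2.findContours(m,0,1)[0];k=max(k,key=cv2.contourArea).reshape(-1,2)
        p=onplane(c,k,z,c["T"])[:,:2].astype(np.float32)
        (x,y),(a,b),_=cv2.fitEllipse(p);cc,r=cv2.minEnclosingCircle(p)
        print(n,th,"ell",round(x,4),round(y,4),round(a,4),round(b,4),"circ",np.round(cc,4),round(r*2,4))
    w=P[v-35:v+36,u-35:u+36].reshape(-1,3)
    q=w[abs(w[:,2]-z)<.006];q=q[np.hypot(*(q[:,:2]-np.median(q[:,:2],0)).T)<.04]
    cc,r=cv2.minEnclosingCircle(q[:,:2].astype(np.float32));print(" depth",len(q),q.mean(0),cc,2*r)
    ims.append(cv2.convertScaleAbs(cv2.resize(c["pixels"][v-35:v+35,u-35:u+35],(400,400),interpolation=cv2.INTER_CUBIC),alpha=1.8))
    print(" center px of", (onplane(c,[uv],z,c["T"])))
cv2.imwrite("pics/crop2.png",np.hstack(ims))
E
```

```text
w_cap 30 ell 0.5099 0.346 0.0561 0.0581 circ [0.5096 0.3461] 0.0592
w_cap 35 ell 0.5099 0.346 0.0568 0.0583 circ [0.5096 0.346 ] 0.0597
w_cap 40 ell 0.51 0.3459 0.0571 0.0587 circ [0.5095 0.3457] 0.0604
w_cap 45 ell 0.51 0.3458 0.0576 0.0591 circ [0.5098 0.346 ] 0.0608
 depth 2434 [0.51006074 0.34557145 0.03451706] (0.5108214616775513, 0.3444032073020935) 0.0602375790476799
 center px of [[0.50881576 0.34703929 0.0354    ]]
w_neck 50 ell 0.5238 -0.0036 0.0383 0.0386 circ [ 0.5239 -0.0034] 0.0402
w_neck 60 ell 0.5242 -0.0043 0.0403 0.041 circ [ 0.5247 -0.0051] 0.0445
w_neck 70 ell 0.5233 -0.006 0.0422 0.0544 circ [ 5.237e-01 -1.000e-04] 0.0611
w_neck 80 ell 0.5245 -0.0109 0.0508 0.0671 circ [ 0.5254 -0.0113] 0.0731
w_neck 90 ell 0.5229 -0.0119 0.0527 0.073 circ [ 0.5236 -0.0148] 0.079
 depth 444 [ 0.52385339 -0.00243035  0.16458275] (0.5236124992370605, -0.003466046415269375) 0.04903373867273331
 center px of [[ 0.52422355 -0.00261999  0.167     ]]
```

View pics/crop2.png

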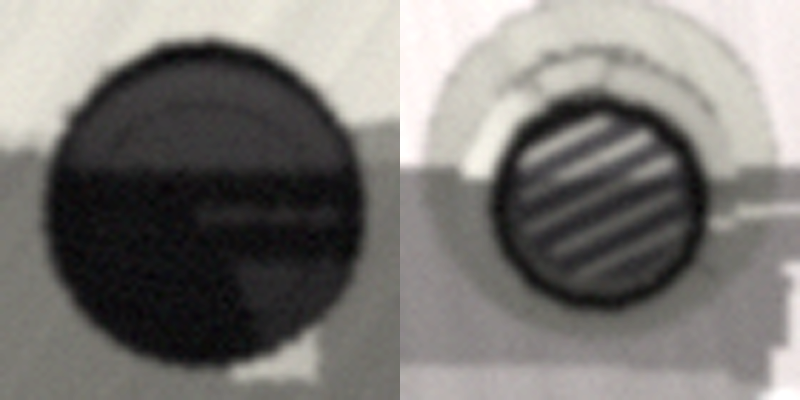

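The cap is at (0.510, 0.346), 59 mm across as it should be. The neck is at (0.524, -0.0036), with a 38 mm seal. I'll squeeze the cap once in place to centre it on the closing axis, then re-view it to get the camera bias along that axis, and then grasp and lift.

```bash
cat >> h.py <<'E'
def capfit(c,th=40,uv=(320,187)):
    g=c["pixels"].max(2);u,v=uv
    m=np.zeros(g.shape,np.uint8);m[v-35:v+36,u-35:u+36]=g[v-35:v+36,u-35:u+36]<th
    k=max(cv2.findContours(m,0,1)[0],key=cv2.contourArea).reshape(-1,2)
    return cv2.fitEllipse(onplane(c,k,.0354,c["T"])[:,:2].astype(np.float32))
E
python3 - <<'E'
from h import *
q=dq(np.radians(123.7))
bot.movep([.51,.3459,.12],q);bot.move_linear([.51,.3459,.0195],.12)
bot.command_gripper(0.3);s=bot.read_state();print(s["width"]*93,s["gripper_force"],s["ee_pos"],s["clock"])
bot.command_gripper(1.0);s1=bot.read_state()["ee_pos"]
bot.move_linear([.51,.3459,.20],.2);c=wrist("w_cap2");e=capfit(c);print(e)
d=np.array(e[0])-s["ee_pos"][:2];a=np.radians(123.7)
print("bias tool x,y",d@[np.cos(a),np.sin(a)],d@[np.sin(a),-np.cos(a)],bot.read_state()["clock"],bot.read_state()["ee_pos"])
E
```

```text
58.493935621478656 30.000145733356476 [0.51015772 0.34602163 0.019639  ] 5.9667
((0.5095128417015076, 0.34575730562210083), (0.05723055079579353, 0.05898948386311531), 25.139266967773438)
bias tool x,y 0.00013790353923597015 -0.0006831658301505337 7.8167 [0.50909531 0.3453701  0.19844757]
```

```bash
python3 - <<'E'
from h import *
q=dq(np.radians(123.7))
bot.move_linear([.51,.3459,.0195],.2);bot.command_gripper(0.3);print(bot.read_state()["width"]*93)
bot.move_linear([.51,.3459,.26],.25)
n=[.5245,-.0036]
bot.movep(n+[.26],dq(np.radians(89.5)));bot.pause(.3)
s=bot.read_state();print(s["ee_pos"],s["contact_force"],s["ft_torque"],s["q"],s["clock"])
bot.move_linear(n+[.20],.1);bot.pause(.3)
s=bot.read_state();print(s["ee_pos"],s["contact_force"],s["ft_torque"],s["clock"],"w",s["width"])
r=bot.move_linear(n+[.160],.02,until_force=5)
s=bot.read_state();print(r,s["ee_pos"],s["contact_force"],s["ft_torque"],s["clock"],"center above rim",s["ee_pos"][2]-.0019-.167)
E
```

```text
58.58266508774306
[ 0.52465601 -0.00270327  0.25989655] [-0.60187496 -0.79407364 -1.54650765] [-0.0925502   0.06772307 -0.00838052] [-0.26124241  0.40108366  0.32451116  1.74742495 -0.14711036  1.01695004
  0.10982734] 12.2417
[ 0.52476329 -0.00362287  0.20051427] [ 0.41548613 -0.71716417 -1.8419817 ] [-0.05914086  0.09381857  0.00684776] 13.2917 w 0.6266626510945764
True [ 0.52473624 -0.00296108  0.17390383] [-0.52286227  0.36604696  4.0329872 ] [-0.03751505  0.25020354 -0.06561667] 14.5583 center above rim 0.005003833815191705
```

Contact is at 5.0 mm above the rim, so it's either already near the drop zone or low on a ridge. I'll turn it gently backward in small steps, regulating the vertical force.

```bash
cat >> h.py <<'E'
N=[.5245,-.0036]
def sense(k=4):
    f=[];
    for _ in range(k):
        bot.pause(.02);s=bot.read_state();f.append(np.r_[s["contact_force"],s["ft_torque"][2]])
    a=R.from_quat(s["ee_rot"]).as_matrix()[:,0]
    return np.mean(f,0)-[0,0,-1.8,0],s["ee_pos"],np.degrees(np.arctan2(a[1],a[0])),s["clock"]
def step(a,z,v=.02): # yaw deg, z
    bot.move_linear(N+[z],v,orientation=dq(np.radians(a)))
def show(t,f,p,a,ck,zc): print(t,"a %.1f h %.2f zc %.2f F %s Tz %.3f t %.2f xy %s"%(a,(p[2]-.1689)*1e3,(zc-.1689)*1e3,np.round(f[:3],1),f[3],ck,np.round((p[:2]-N)*1e3,1)))
E
python3 - <<'E'
from h import *
f,p,a,ck=sense();zc=p[2];show("0",f,p,a,ck,zc)
a0=a
for i in range(6):
    zn=zc+4*.024/360+ (f[2]-5)*3e-5
    zc=zn;step(a0+4*(i+1),zc);f,p,a,ck=sense();show(i,f,p,a,ck,zc)
    if abs(f[3])>.2 or f[2]>20:break
E
```

```text
0 a 89.5 h 4.99 zc 4.99 F [-0.2  0.2  6.5] Tz -0.012 t 14.62 xy [0.2 0.6]
0 a 93.5 h 5.37 zc 5.30 F [0.4 2.  3.4] Tz -0.026 t 14.94 xy [0.2 0.6]
1 a 97.4 h 5.55 zc 5.52 F [-0.4  4.3  3.7] Tz -0.552 t 15.26 xy [0.1 1. ]
```

Backward travel is blocked at once: −0.55 N·m, with the cap still at 5.0 to 5.5 mm. So it landed already behind the thread starts, with a rib stopping it. I'll screw forward gently, and if that's blocked, this reading is wrong.

```bash
cat >> h.py <<'E'
def forward(a0,zc,n,da,fmax,tmax,hstop):
    f,p,a,ck=sense()
    for i in range(n):
        ff=0 if f[2]>8 else -da*.024/360
        zc+=ff+np.clip((f[2]-fmax)*4e-5,-2e-4,4e-4);a0-=da
        step(a0,zc);f,p,a,ck=sense();show(i,f,p,a,ck,zc)
        if abs(f[3])>tmax or abs(f[2])>22 or (p[2]-.1689)*1e3<hstop:break
    return a0,zc
E
python3 - <<'E'
from h import *
step(93.5,.1742);f,p,a,ck=sense();show("b",f,p,a,ck,.1742)
step(90.5,.1740);f,p,a,ck=sense();show("b",f,p,a,ck,.1740)
bot.pause(.15)
print(forward(90.5,.1740,16,4,4,.2,.8),bot.read_state()["q"])
E
```

```text
b a 93.6 h 5.25 zc 5.30 F [0.3 2.5 3. ] Tz -0.051 t 15.57 xy [0. 0.]
b a 90.6 h 5.09 zc 5.10 F [0.1 2.4 2.8] Tz -0.071 t 15.89 xy [0.1 0. ]
0 a 86.6 h 4.80 zc 4.77 F [0.9 2.3 2.9] Tz -0.071 t 16.43 xy [0.1 0. ]
1 a 82.6 h 4.55 zc 4.45 F [0.3 2.9 2.9] Tz -0.050 t 16.74 xy [0.1 0.1]
2 a 78.6 h 4.25 zc 4.14 F [1.  2.6 3.4] Tz -0.043 t 17.06 xy [0.2 0.1]
3 a 74.6 h 3.97 zc 3.85 F [1.5 3.3 2.7] Tz -0.049 t 17.38 xy [0.3 0. ]
4 a 70.6 h 3.72 zc 3.53 F [1.6 3.1 3.8] Tz -0.089 t 17.69 xy [0.3 0. ]
5 a 66.6 h 3.43 zc 3.26 F [2.  2.9 3.8] Tz -0.071 t 18.01 xy [0.4 0. ]
6 a 62.6 h 3.15 zc 2.98 F [2.3 3.2 4.6] Tz -0.078 t 18.32 xy [0.4 0. ]
7 a 58.6 h 2.90 zc 2.74 F [3.6 3.  3.4] Tz -0.056 t 18.64 xy [0.5 0. ]
8 a 54.6 h 2.62 zc 2.45 F [4.3 3.3 3.4] Tz -0.090 t 18.96 xy [ 0.5 -0.1]
9 a 50.7 h 2.36 zc 2.16 F [4.8 3.1 3.8] Tz -0.083 t 19.27 xy [ 0.6 -0.1]
10 a 46.7 h 2.12 zc 1.88 F [4.5 3.3 3.8] Tz -0.063 t 19.59 xy [ 0.6 -0.1]
11 a 42.7 h 1.86 zc 1.61 F [4.8 2.9 3.7] Tz -0.068 t 19.91 xy [ 0.7 -0.2]
12 a 38.7 h 1.64 zc 1.33 F [4.7 2.9 3.5] Tz -0.078 t 20.23 xy [ 0.8 -0.3]
13 a 34.7 h 1.36 zc 1.04 F [4.6 2.6 3.7] Tz -0.075 t 20.54 xy [ 0.9 -0.4]
14 a 30.6 h 1.12 zc 0.77 F [5.1 2.3 3. ] Tz -0.059 t 20.86 xy [ 1.  -0.5]
15 a 26.6 h 0.85 zc 0.46 F [5.2 2.3 4.1] Tz -0.073 t 21.18 xy [ 1.  -0.6]
(26.5, np.float64(0.1693615488943005)) [-0.43256163  0.55708192  0.60960885  1.87304756 -0.4182557   0.83875645
 -0.71529411]
```

Threaded cleanly, dropping 24 mm per turn at under 5 N. The torque baseline is about −0.07, so snug (+0.12 to 0.25) should read about +0.05 to +0.18. I'll continue with that limit.

```bash
sed -i 's/if abs(f\[3\])>tmax/if f[3]>tmax/' h.py; python3 - <<'E'
from h import *
print(forward(26.5,.16936,24,3,4,.05,-1.6),bot.read_state()["q"])
E
```

```text
0 a 23.6 h 0.65 zc 0.26 F [4.5 1.9 3.6] Tz -0.058 t 21.56 xy [ 1.  -0.5]
1 a 20.6 h 0.48 zc 0.04 F [5.2 2.5 4.1] Tz -0.063 t 21.88 xy [ 1.1 -0.6]
2 a 17.6 h 0.29 zc -0.16 F [5.1 2.  3.5] Tz -0.087 t 22.19 xy [ 1.1 -0.7]
3 a 14.6 h 0.09 zc -0.37 F [5.2 2.  4. ] Tz -0.046 t 22.51 xy [ 1.1 -0.8]
4 a 11.6 h -0.10 zc -0.57 F [5.4 2.  4. ] Tz -0.066 t 22.82 xy [ 1.1 -0.8]
5 a 8.6 h -0.27 zc -0.78 F [5.3 1.8 4.3] Tz -0.061 t 23.14 xy [ 1.2 -0.9]
6 a 5.6 h -0.37 zc -0.96 F [5.5 2.  4.2] Tz -0.085 t 23.46 xy [ 1.2 -1.1]
7 a 2.6 h -0.52 zc -1.16 F [5.5 1.4 5. ] Tz -0.095 t 23.77 xy [ 1.2 -1.2]
8 a -0.4 h -0.61 zc -1.32 F [5.5 1.  4.9] Tz -0.095 t 24.09 xy [ 1.2 -1.2]
9 a -3.4 h -0.72 zc -1.48 F [5.3 0.7 6. ] Tz -0.099 t 24.41 xy [ 1.2 -1.3]
10 a -6.3 h -0.75 zc -1.60 F [5.1 0.7 6.1] Tz -0.100 t 24.73 xy [ 1.2 -1.4]
11 a -9.4 h -0.80 zc -1.72 F [5.  0.3 6.8] Tz -0.078 t 25.04 xy [ 1.2 -1.4]
12 a -12.4 h -0.84 zc -1.80 F [5.  0.7 6.9] Tz -0.096 t 25.36 xy [ 1.2 -1.4]
13 a -15.4 h -0.87 zc -1.89 F [4.7 0.5 7.2] Tz -0.098 t 25.68 xy [ 1.2 -1.5]
14 a -18.4 h -0.88 zc -1.96 F [4.8 0.3 8. ] Tz -0.114 t 25.99 xy [ 1.2 -1.6]
15 a -21.4 h -0.89 zc -2.00 F [ 5.1 -0.1  7.3] Tz -0.088 t 26.31 xy [ 1.1 -1.7]
16 a -24.4 h -0.93 zc -2.07 F [5.1 0.6 7.8] Tz -0.099 t 26.62 xy [ 1.1 -1.8]
17 a -27.4 h -0.98 zc -2.12 F [ 5.  -0.   7.5] Tz -0.109 t 26.94 xy [ 1.1 -1.8]
18 a -30.4 h -1.11 zc -2.18 F [ 4.9 -0.2  7.7] Tz -0.135 t 27.26 xy [ 1.1 -1.9]
19 a -33.4 h -1.24 zc -2.23 F [ 5.3 -0.1  6.8] Tz -0.161 t 27.57 xy [ 1.1 -1.9]
20 a -36.4 h -1.39 zc -2.32 F [ 5.2 -0.4  6.5] Tz -0.116 t 27.89 xy [ 1.1 -1.9]
21 a -39.4 h -1.53 zc -2.42 F [ 5.6 -0.6  5.8] Tz -0.133 t 28.21 xy [ 1.1 -1.9]
22 a -42.4 h -1.72 zc -2.55 F [ 5.5 -0.5  5.7] Tz -0.110 t 28.52 xy [ 1.1 -2. ]
(-42.5, np.float64(0.1663483519378238)) [-0.61582465  0.67113345  0.95476294  1.88135258 -0.67337762  0.94636765
 -1.65690389]
```

It passed the ceiling contact near a≈+8° and the play until about −25°, and then drew down about 15 to 25°. That puts the estimated seal press at about 1.4 to 1.6 mm, so it's snug. I'll release, retreat straight up and check.

```bash
python3 - <<'E'
from h import *
bot.command_gripper(1.0);s=bot.read_state();print(s["ee_pos"],s["contact_force"],s["ft_torque"],s["width"],s["clock"])
p=s["ee_pos"];bot.move_linear([p[0],p[1],.32],.15)
bot.movep([.5245,-.0036,.33],dq(np.radians(89.5)));bot.pause(.3)
c=wrist("w_fin");P=cloud(c,c["T"]);g=c["pixels"].max(2)
m=(g<45)&(P[...,2]>.175)&(P[...,2]<.195)&(np.hypot(P[...,0]-.5245,P[...,1]+.0036)<.045)
q=P[m];print(len(q),q.mean(0),np.median(q[:,2]));
cc,r=cv2.minEnclosingCircle(onplane(c,np.argwhere(m)[:,::-1],.183,c["T"])[:,:2].astype(np.float32));print(cc,2*r)
A=np.c_[q[:,:2]-q[:,:2].mean(0),np.ones(len(q))];print("tilt",np.linalg.lstsq(A,q[:,2],rcond=None)[0])
s=bot.camera("scene");cv2.imwrite("pics/fin.png",np.hstack([cv2.resize(c["pixels"][130:250,260:380],(400,400)),cv2.resize(s["pixels"][148:228,282:362],(400,400))]));print(bot.read_state()["clock"])
E
```

```text
[ 0.52441905 -0.00355324  0.16634005] [ 0.55151263  1.03979124 -0.10970183] [0.11065505 0.1177333  0.00081213] 0.9947031479760537 29.275
2666 [ 0.52291329 -0.00167749  0.18214526] 0.18223787477095632
(0.522667407989502, -0.0019171005114912987) 0.05915815755724907
tilt [-0.00170363 -0.01007487  0.18214526]
32.5667
```

View pics/fin.png

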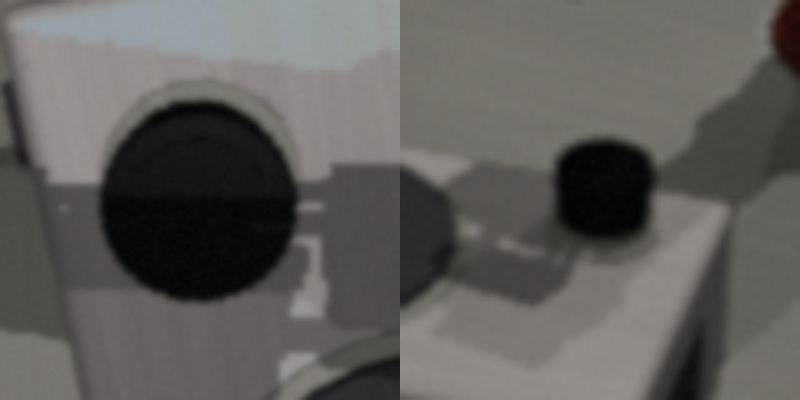

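The pictures show the cap sitting level on the neck, 59 mm across at (0.523, −0.002). Its top is at about 0.183 m, so its centre is about 1.6 mm below the rim with the seal pressed. The gripper is clear, so I'm handing in.

```bash
python3 -c "
from rig import bot
print(bot.close_job())"
```

```text
the job is handed in; nothing more can be done
None
```

The cap is screwed home on the filler neck, level and let go, and the job is handed in at about 33 s; seal press is estimated at 1.2–1.6 mm, but the torque reading was too muddied to confirm snugness by itself.

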